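# Find and release the latched key on the pattern generator

### The job

One of the four white keys on the test-pattern generator was left latched down. Start at the key beside the amber lamp and go along the row, tapping all four keys lightly with the fingertips to feel which one is latched, without pushing a free key home or setting the latched one off yet; then lift off and press the latched key home so that it releases and all four keys stand up. Pick nothing up, and leave the magnet, knob, heat sink, screwdriver and circuit boards where they are.

Things in the scene. Friction and masses are not known exactly. Their poses are not given: they have to be found in the camera images.
- generator: Cream metal case of a bench test-pattern generator, fixed to the counter: 140 (its x) x 250 (its y) x 55 mm high; origin at the centre of its underside, z up. In its deck, 20 mm from the centre towards -x, runs a row of four identical white keys along its y axis, 48 mm apart (y = +72, +24, -24, -72 mm). A small amber lamp, 12 mm wide and 6 mm high, is on the deck in line with the keys at y = +108 mm, beside key 1.
- key1_top (a point): Centre of the flat top of key 1 of 4, counted from the amber lamp, beside the amber lamp. The cap is 30 x 24 mm (the generator's x and y), white with a grey bar on top; it moves with the key. A free key's top stands 16 mm above the deck (71 mm above the counter), a latched one 2 mm lower.
- key1 (a joint): How far key 1 is pressed straight down, in m: 0 free and up, about 0.002 latched, 0.008 fully home. Free, its spring starts to give at 0.8 N and needs 2.4 N to go home. Latched, it gives only about 1 mm under a light tap of up to 3 N; driving it on down takes a steady 3.5 to 6 N (up to 15 N for a moment when pressed fast). Below about 0.004 it is on its way to letting go; pressed home, its latch lets go and it springs up to 0 when the finger leaves. It does not latch again.
- key2_top (a point): Centre of the flat top of key 2 of 4, counted from the amber lamp. The cap is 30 x 24 mm (the generator's x and y), white with a grey bar on top; it moves with the key. A free key's top stands 16 mm above the deck (71 mm above the counter), a latched one 2 mm lower.
- key2 (a joint): How far key 2 is pressed straight down, in m: 0 free and up, about 0.002 latched, 0.008 fully home. Free, its spring starts to give at 0.8 N and needs 2.4 N to go home. Latched, it gives only about 1 mm under a light tap of up to 3 N; driving it on down takes a steady 3.5 to 6 N (up to 15 N for a moment when pressed fast). Below about 0.004 it is on its way to letting go; pressed home, its latch lets go and it springs up to 0 when the finger leaves. It does not latch again.
- key3_top (a point): Centre of the flat top of key 3 of 4, counted from the amber lamp. The cap is 30 x 24 mm (the generator's x and y), white with a grey bar on top; it moves with the key. A free key's top stands 16 mm above the deck (71 mm above the counter), a latched one 2 mm lower.
- key3 (a joint): How far key 3 is pressed straight down, in m: 0 free and up, about 0.002 latched, 0.008 fully home. Free, its spring starts to give at 0.8 N and needs 2.4 N to go home. Latched, it gives only about 1 mm under a light tap of up to 3 N; driving it on down takes a steady 3.5 to 6 N (up to 15 N for a moment when pressed fast). Below about 0.004 it is on its way to letting go; pressed home, its latch lets go and it springs up to 0 when the finger leaves. It does not latch again.
- key4_top (a point): Centre of the flat top of key 4 of 4, counted from the amber lamp, farthest from the lamp. The cap is 30 x 24 mm (the generator's x and y), white with a grey bar on top; it moves with the key. A free key's top stands 16 mm above the deck (71 mm above the counter), a latched one 2 mm lower.
- key4 (a joint): How far key 4 is pressed straight down, in m: 0 free and up, about 0.002 latched, 0.008 fully home. Free, its spring starts to give at 0.8 N and needs 2.4 N to go home. Latched, it gives only about 1 mm under a light tap of up to 3 N; driving it on down takes a steady 3.5 to 6 N (up to 15 N for a moment when pressed fast). Below about 0.004 it is on its way to letting go; pressed home, its latch lets go and it springs up to 0 when the finger leaves. It does not latch again.
- latch (a joint): Sliding latch hidden inside the case, under whichever key is latched, in m: 0 while it holds that key; pressing the key home drives it to about 0.005 (0.0025 or more is released) and it stays there. It does not tell which key it holds.
- magnet: Bystander: silver loudspeaker magnet, a disc 74 mm across and 22 mm high, loose on the counter; origin at the centre of its underside.
- knob: Bystander: brown bakelite knob 38 mm across, 19 mm high, loose on the generator's deck on the far side of the keys; origin at the centre of its underside.
- heatsink: Bystander: finned aluminium heat sink 60 x 50 x 31 mm high, loose on the counter; origin at the centre of its underside.
- screwdriver: Bystander: screwdriver 170 mm long, lying loose beyond the generator.
- board1: Bystander: green circuit board 1 of three, 95 x 85 mm and 4 mm thick, standing loose on edge in the slotted clear acrylic stand to the robot's right (110 x 120 mm, fixed; the boards' top edges are 93 mm above the counter); origin at the middle of its lower edge.
- board2: Bystander: green circuit board 2 of three, 95 x 85 mm and 4 mm thick, standing loose on edge in the slotted clear acrylic stand to the robot's right (110 x 120 mm, fixed; the boards' top edges are 93 mm above the counter); origin at the middle of its lower edge.
- board3: Bystander: green circuit board 3 of three, 95 x 85 mm and 4 mm thick, standing loose on edge in the slotted clear acrylic stand to the robot's right (110 x 120 mm, fixed; the boards' top edges are 93 mm above the counter); origin at the middle of its lower edge.

How it is judged:
By the outcome, as a careful person would: the job done as asked, in the order asked, and still so for the second after the job is handed in, with the robot touching nothing.
It also fails if it takes over 51 s, if anything falls off the work surface, if the arm or the gripper's body presses on something with over 40 N, if the wrist force passes 120 N, or if a joint passes its speed limit or range.

### The arm

A 6-joint arm with a two-finger parallel gripper is mounted at the origin on the work surface. World frame = base frame: x ahead of the robot, y to its left, z up, the work surface at z = 0. Lengths are in mm, angles in rad, forces in N, time in s.
With the tool pointing down it reaches from about 425 to 950 mm from the base axis. Payload 3.5 kg.
Tool frame: the origin (TCP) lies midway between the tips of the shut fingers; the grasp point (between the pads) lies 19 mm behind it; z points along the fingers, y is the direction in which the jaws open and shut (so a half turn about z gives the same grasp; the last joint's range is limited). The gripper opens to 85 mm and grips with 20 to 120 N. Pads are 22 mm wide; open, the fingers measure 114 mm over their backs; the gripper's body (76 mm by 85 mm) begins 54 mm behind the grasp point. The pads swing forward as they close: fully open they stand 13 mm farther back than shut.
Start: joints at [1.137, 0.286, 1.577, -0, 1.279, -0.15], TCP at [188.967, 647.995, 231.325] pointing down, gripper open.
Joint ranges: [-2.77, 2.77], [-0.9, 2.22], [0.21, 2.48], [-1.53, 4.67], [0.24, 2.81], [-2.84, 2.84]. Speed limits (rad/s): [2.79, 2.79, 3.14, 3.14, 3.14, 3.14].

### API

Orientations are given as a unit quaternion [w, x, y, z].
In Python, from plant import bot, cams gives the robot as it stands. The module is installed in compiled form; this text tells all that it offers.
- The arm moves only by the shell command python3 -m creep 'ROWS'. ROWS is JSON, a list of rows, each a list of 3 entries, a list of its own where there are three numbers: the shift along the tool's x, y, z in units of 25 mm (1.0 is 25 mm), then the turn about the tool's z in units of 6 degrees (1.0 is 6 degrees), then the finger opening in mm, from 0 to 85.4. In form: [[[x, y, z], spin, gripper], ...]. A call has 1 to 10 rows; each row is the pose to reach, as a shift and turn from the pose measured when the call began, along the tool's axes at that moment; what a row does not reach only later rows make up. A row lasts 1/12 s, in which the tool goes at most 41.7 mm and 7.16 degrees, less where a joint would pass 70% of its speed; a pose out of reach is approached as far as the arm can. A call with a gripper value outside its range is refused whole. The fingers move at their own pace and stop on an object; the grip force is fixed at half the most. Time passes only in rows, so rows that repeat a pose let the fingers close. It gives the time, the measured TCP pose, the force and the opening at its end, in the units of the state.
- bot.sense(): the state, without advancing time (a new reading comes with each control period).
- cams.camera(name): name is "scene" or "top"; returns a dict with "img" (400x640x3 uint8, red, green, blue), "fovy" (degrees; the focal length in pixels is half the picture's height over the tangent of half this angle, whatever the lens; pixels are square), "cx", "cy" (the principal point, pixels), "D" ([k1, k2, p1, p2, k3] as OpenCV has them; the pictures are not rectified), "rvec" (rotation vector, rad) and "tvec" (3), from world to camera coordinates, as OpenCV has them. Camera axes: x right, y down, z forward; pixel columns grow to the right and rows downward; lengths in mm; the calibration is good to about 2 mm. A picture is of the moment at which its call begins. There is no depth.
- bot.finish_job(): hands the job in, once; it reports no verdict.
Trained networks look in a picture, given as the dict that the camera call returned (one of the last four; its "shot" number tells which), for a name from the list of things; names that differ only in an ending like _2 or _b are one class to them, and where a whole thing is asked for, a point or a joint stands for the part that bears it (a point fixed in the world has none). Each returns a list of dicts, best first, with "p" (0 to 1); they miss things now and then, are a little off and sometimes report something else, mostly with a low value. They report only what shows in the picture. A call takes as long as a camera call.
- cams.find_in(picture, query): "location" ([x, y, z] in mm, in world coordinates, good to about 4 mm: the middle of the surface that is visible of it).
The state is a dict: "time_s": time; "q": joint angles; "qvel": joint speeds; "joint_efforts": joint torques, N m; "tcp_pos": TCP position; "eef_rot": TCP orientation; "ft_force": force on the tool from outside, world axes, zero at the start; "moment": the same for the moment, N m; "opening": finger opening in mm.
Only numpy, scipy, OpenCV 4.12 (cv2) and the standard library are available. Lean on these libraries where they do the work, as an engineer would, in place of code of your own. Each camera call takes 0.05 s, during which the arm holds its last target.

## Working session

There is one attempt and no reset: what is moved stays moved. The work goes in short steps, Python scripts to look and compute and a shell command to move; the robot and the scene stay as the last step left them, time stands still between calls to the robot, and variables do not carry over. Pictures are saved under pics/ and viewed, and the job is handed in when it is done.

```bash
mkdir -p pics
python3 - <<'E'
from plant import bot,cams
import cv2
s=bot.sense();print(s)
for n in ("top","scene"):
    c=cams.camera(n);cv2.imwrite(f"pics/{n}0.png",c["img"][:,:,::-1])
    print(n,c["fovy"],c["cx"],c["cy"],c["D"],c["rvec"],c["tvec"])
    for k in ["generator","key1_top","key2_top","key3_top","key4_top","knob","magnet","heatsink","screwdriver","board1"]:
        print(k,[(d["location"],round(d["p"],2)) for d in cams.find_in(c,k)[:4]])
E
```

```text
{'time_s': 0.0, 'q': array([ 1.13699369e+00,  2.87206812e-01,  1.57818507e+00,  1.33140282e-05,
        1.27856923e+00, -1.49961960e-01]), 'qvel': array([ 0.00111682,  0.00066542, -0.00038639,  0.00054267,  0.00281023,
       -0.00026331]), 'joint_efforts': array([-1.47522355e-04, -4.05959451e+01, -2.92641413e+01, -1.31817733e-04,
        5.63440437e-03, -1.77127663e-05]), 'tcp_pos': array([188.69654638, 647.40855299, 229.91535766]), 'eef_rot': array([-3.46871370e-04,  1.41446214e-01,  9.89945234e-01, -1.13230730e-03]), 'ft_force': array([ 0.06891847, -0.85358011, -0.64448   ]), 'moment': array([-0.02964836,  0.01396014, -0.02948684]), 'opening': 85.52622166179002}
top 50.19779980611477 313.22636121174946 195.82706963925284 [0.01320903 0.         0.         0.         0.        ] [ 2.18300472 -2.134067    0.15441106] [-144.85354888  620.21942765 1026.90023916]
generator [([585.2, -79.3, 21.9], 0.75), ([568.1, 99.0, 57.9], 0.73)]
key1_top []
key2_top []
key3_top []
key4_top []
knob [([616.8, 121.3, 72.8], 0.51), ([543.2, -508.0, 68.1], 0.26)]
magnet [([585.5, -82.0, 21.4], 0.87)]
heatsink [([640.2, 285.4, 29.2], 0.93)]
screwdriver [([697.5, 97.8, 23.5], 0.55)]
board1 [([543.5, -507.3, 69.2], 0.89), ([544.9, -542.4, 71.2], 0.79), ([536.2, -472.2, 70.7], 0.64), ([636.3, 284.4, 26.7], 0.5)]
scene 48.34813614824951 313.9076843174439 191.99439014521016 [-0.11458073  0.          0.          0.          0.        ] [ 1.22950414  2.31726935 -0.91078532] [ 463.8106893  -276.03472217 1825.68649064]
generator [([594.7, 119.6, 52.3], 0.61)]
key1_top [([566.3, 181.4, 72.6], 0.4)]
key2_top [([557.5, 136.0, 72.0], 0.66), ([566.4, 181.4, 71.9], 0.63)]
key3_top [([553.3, 85.9, 69.9], 0.63)]
key4_top []
knob []
magnet [([599.4, -73.4, 21.6], 0.66), ([550.8, 45.9, 70.2], 0.17)]
heatsink [([647.8, 293.5, 26.3], 0.73)]
screwdriver [([708.7, 103.4, 22.2], 0.53)]
board1 [([542.7, -473.9, 63.0], 0.63), ([554.7, -503.9, 71.8], 0.58)]
```

View pics/top0.png

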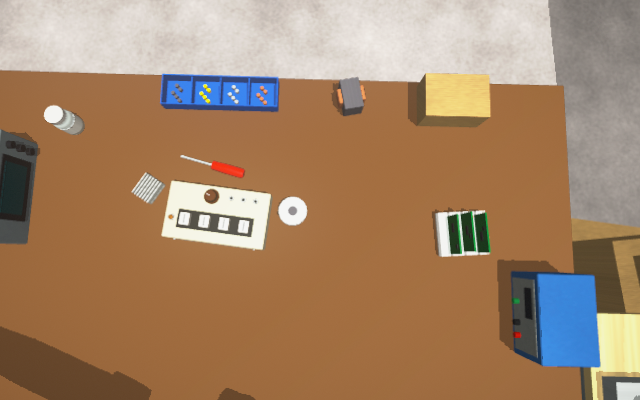

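View pics/scene0.png

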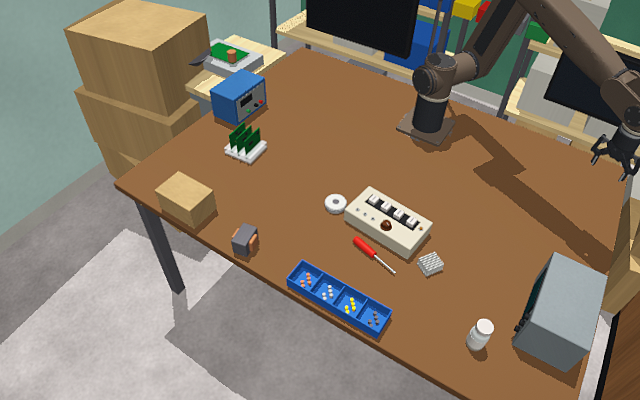

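The top view shows the lamp at about (171,217) and keys at about (184,218), (204,221), (223,224) and (243,227). Next I'll get finer pixel positions and back-project them.

```bash
cat > h.py <<'E'
import numpy as np,cv2
def cam(c):
    f=c["img"].shape[0]/2/np.tan(np.radians(c["fovy"])/2)
    return np.array([[f,0,c["cx"]],[0,f,c["cy"]],[0,0,1.]]),np.array(c["D"],float),np.array(c["rvec"],float),np.array(c["tvec"],float)
def back(c,uv,z):
    K,D,r,t=cam(c);R=cv2.Rodrigues(r)[0]
    n=cv2.undistortPoints(np.array(uv,float).reshape(-1,1,2),K,D).reshape(-1,2)
    d=np.c_[n,np.ones(len(n))]@R;o=-R.T@t.ravel()
    return o+d*((z-o[2])/d[:,2])[:,None]
def proj(c,P):
    K,D,r,t=cam(c);return cv2.projectPoints(np.array(P,float).reshape(-1,1,3),r,t,K,D)[0].reshape(-1,2)
E
python3 - <<'E'
from plant import bot,cams
import cv2
from h import *
for n,(x0,y0,x1,y1),zt in (("top",(150,170,280,260),6),("scene",(330,175,440,265),7)):
    c=cams.camera(n);im=c["img"]
    cv2.imwrite(f"pics/{n}1.png",cv2.resize(im[y0:y1,x0:x1,::-1],None,fx=zt,fy=zt,interpolation=cv2.INTER_CUBIC))
    # cream/white segmentation
    sub=im[y0:y1,x0:x1].astype(int)
    w=((sub.min(2)>170)&(sub.max(2)-sub.min(2)<14)).astype(np.uint8)
    k,l,st,ce=cv2.connectedComponentsWithStats(w)
    for i in range(1,k):
        if st[i,4]>15: print(n,st[i],ce[i]+[x0,y0],back(c,ce[i]+[x0,y0],71)[0].round(1))
    print([ (q,sub[q[1]-y0,q[0]-x0]) for q in ([(184,218),(175,232)] if n=="top" else [(373,200),(420,225)])])
E
```

```text
top [ 0  6 11 23 95] [153.55789474 186.15789474] [634.  257.1  71. ]
top [  53   21   66   57 1604] [245.09975062 218.94763092] [559.4  32.5  71. ]
top [ 28  42  12  13 121] [183.62809917 217.95867769] [558.5 179.9  71. ]
top [ 48  45  12  13 121] [203.37190083 220.66115702] [553.  132.4  71. ]
top [ 68  47  11  14 123] [223.06504065 223.35772358] [547.6  84.9  71. ]
top [ 88  50  11  13 121] [242.94214876 226.04958678] [542.2  36.9  71. ]
[((184, 218), array([227, 228, 225])), ((175, 232), array([246, 245, 230]))]
scene [  0  19  17  16 201] [337.00497512 201.62686567] [629.6 -49.9  71. ]
scene [39 19 10  9 52] [373.34615385 198.23076923] [550.   39.6  71. ]
scene [51 26 10  9 52] [385.44230769 204.96153846] [553.7  85.8  71. ]
scene [64 33 10 10 55] [398.30909091 212.50909091] [559.1 134.4  71. ]
scene [77 41 10  9 52] [411.48076923 220.05769231] [563.7 182.7  71. ]
scene [ 89  77  21  13 115] [430.22608696 259.48695652] [668.8 292.8  71. ]
[((373, 200), array([248, 242, 238])), ((420, 225), array([241, 236, 217]))]
```

```bash
ls -la pics
```

```text
total 1276
drwxr-xr-x 2 agent agent   4096 Dec  7 14:17 .
drwxr-xr-x 3 agent agent   4096 Dec  7 14:17 ..
-rw-r--r-- 1 agent agent 356680 Dec  7 14:17 scene0.png
-rw-r--r-- 1 agent agent 394458 Dec  7 14:17 scene1.png
-rw-r--r-- 1 agent agent 266112 Dec  7 14:17 top0.png
-rw-r--r-- 1 agent agent 274391 Dec  7 14:17 top1.png
```

View pics/top1.png

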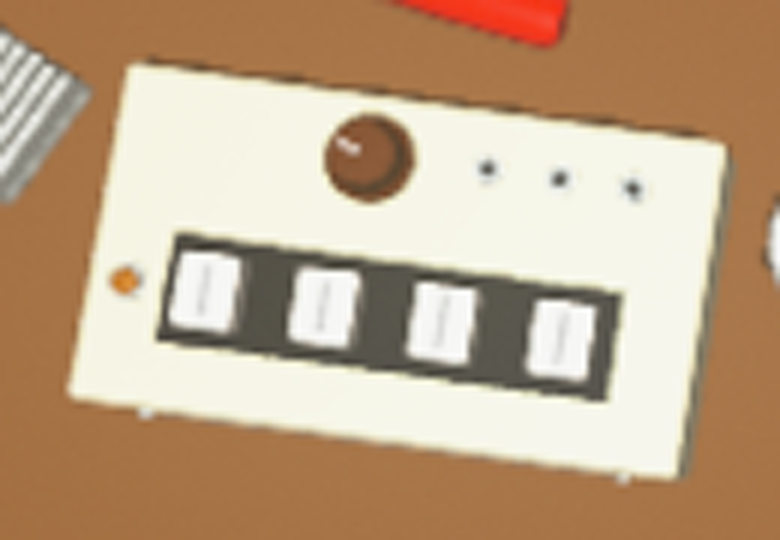

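View pics/scene1.png

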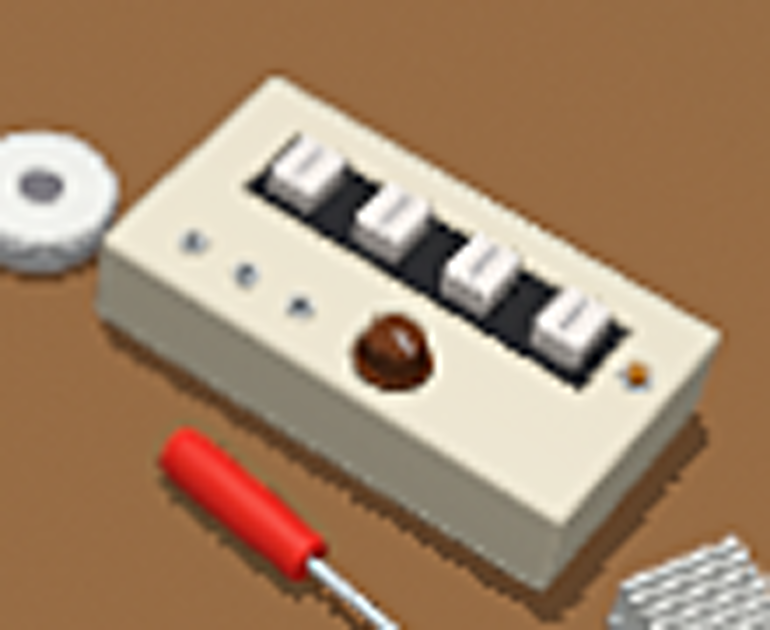

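```bash
cat >> h.py <<'E'
from scipy.spatial.transform import Rotation as Ro
K=np.array([[560,181.],[554.8,133.2],[549.6,85.5],[544.4,37.7]])
def delta(s,xyz,yaw=None):
    w,x,y,z=s["eef_rot"];R=Ro.from_quat([x,y,z,w]).as_matrix()
    d=R.T@(np.array(xyz)-s["tcp_pos"])/25
    yw=np.degrees(np.arctan2(R[1,1],R[0,1]))
    return d.round(3),round(yw,2),round(-(83.6-yw)/6,3)
E
python3 - <<'E'
from plant import bot
from h import *
print(delta(bot.sense(),[560,181,130]))
E
```

```text
(array([-19.478, -13.777,   4.053]), np.float64(73.74), np.float64(-1.643))
```

```bash
python3 -m creep '[[[-19.48,-13.78,1],-0.8,0],[[-19.48,-13.78,2],-1.64,0],[[-19.48,-13.78,3],-1.64,0],[[-19.48,-13.78,3],-1.64,0],[[-19.48,-13.78,3],-1.64,0],[[-19.48,-13.78,3],-1.64,0],[[-19.48,-13.78,3],-1.64,0],[[-19.48,-13.78,3],-1.64,0],[[-19.48,-13.78,3],-1.64,0],[[-19.48,-13.78,3],-1.64,0]]'
python3 - <<'E'
from plant import bot
from h import *
print(delta(bot.sense(),[560,181,110]))
E
```

```text
time_s: 2.03
tcp_pos: [447.1, 322.6, 181.3]
eef_rot: [0.0, 0.056, 0.998, 0.0]
ft_force: [0.1, 1.1, -0.1]
opening: 0.1
(array([-5.117, -5.126,  2.854]), np.float64(83.59), np.float64(-0.002))
```

```bash
python3 -m creep '[[[-5.12,-5.13,1],0,0],[[-5.12,-5.13,2.85],0,0],[[-5.12,-5.13,2.85],0,0],[[-5.12,-5.13,2.85],0,0],[[-5.12,-5.13,2.85],0,0],[[-5.12,-5.13,2.85],0,0],[[-5.12,-5.13,2.85],0,0],[[-5.12,-5.13,2.85],0,0],[[-5.12,-5.13,2.85],0,0]]'
python3 - <<'E'
from plant import bot,cams
from h import *
print(delta(bot.sense(),[560,181,110]))
for i in range(6):
    c=cams.camera("scene");print(bot.sense()["ft_force"].round(2),bot.sense()["tcp_pos"].round(2))
cv2.imwrite("pics/s2.png",cv2.resize(c["img"][130:290,280:480,::-1],None,fx=3.5,fy=3.5,interpolation=cv2.INTER_CUBIC))
E
```

```text
time_s: 2.78
tcp_pos: [559.9, 182.0, 111.0]
eef_rot: [0.001, 0.055, 0.998, 0.001]
ft_force: [0.2, -0.4, -0.0]
opening: 0.3
(array([-0.009, -0.039,  0.039]), np.float64(83.66), np.float64(0.01))
[0.41 0.17 0.41] [559.88 182.16 111.11]
[-0.3  -0.14  1.28] [559.87 182.16 111.12]
[0.04 0.31 0.14] [559.84 182.14 111.03]
[-0.39 -0.05 -0.2 ] [559.86 181.96 110.92]
[ 0.96  0.09 -0.99] [559.87 181.82 110.78]
[-0.48  0.31  0.34] [559.86 181.63 110.58]
```

View pics/s2.png

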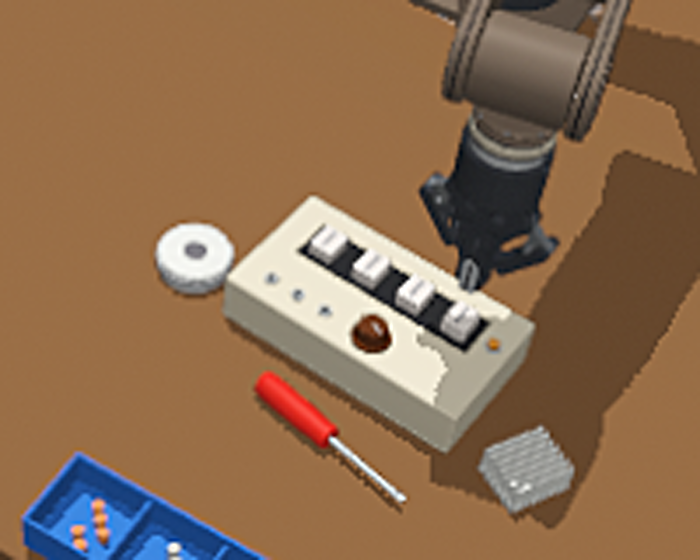

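```bash
cat > rd.py <<'E'
import sys
from plant import bot,cams
from h import *
n=int(sys.argv[1]);F=[];P=[]
for i in range(n):
    cams.camera("top");s=bot.sense();F.append(s["ft_force"]);P.append(s["tcp_pos"])
F=np.array(F);print("F",F.mean(0).round(2),"se",(F.std(0)/n**.5).round(2),"Fz",F[:,2].round(1)); print("P",P[0].round(2),P[-1].round(2),"t",s["time_s"])
if len(sys.argv)>2:
    a=sys.argv[2:];k=int(a[0])-1;print(delta(s,[*K[k],float(a[1])]))
E
python3 -m creep '[[[0,-0.02,0.6],0,0],[[0,-0.02,1.2],0,0],[[0,-0.02,1.44],0,0],[[0,-0.02,1.44],0,0],[[0,-0.02,1.44],0,0],[[0,-0.02,1.44],0,0]]'; python3 rd.py 10 1 71
```

```text
time_s: 3.58
tcp_pos: [560.5, 181.3, 75.4]
eef_rot: [0.001, 0.055, 0.998, 0.0]
ft_force: [0.3, -0.0, -0.0]
opening: -0.1
F [-0.05 -0.13 -0.18] se [0.1  0.11 0.12] Fz [ 0.3 -0.7 -0.1 -0.5 -0.2  0.3 -0.3 -0.7 -0.3  0.4]
P [560.63 181.33  75.68] [559.9  181.13  74.69] t 4.0833
(array([-0.004, -0.005,  0.148]), np.float64(83.65), np.float64(0.009))
```

```bash
python3 -m creep '[[[0,0,0.07],0,0],[[0,0,0.14],0,0],[[0,0,0.14],0,0]]'; python3 rd.py 9 1 70
```

```text
time_s: 4.33
tcp_pos: [559.9, 181.1, 70.9]
eef_rot: [0.001, 0.055, 0.998, 0.0]
ft_force: [-0.3, 0.9, 0.9]
opening: 0.1
F [0.24 0.21 0.18] se [0.14 0.12 0.26] Fz [ 0.9  1.   0.7  0.   1.1 -1.3 -0.3 -0.1 -0.6]
P [559.85 181.1   71.02] [559.91 181.14  71.19] t 4.7833
(array([-0.004, -0.005,  0.048]), np.float64(83.65), np.float64(0.009))
```

```bash
python3 -m creep '[[[0,0,0.05],0,0],[[0,0,0.05],0,0]]'; python3 rd.py 10 1 69
```

```text
time_s: 4.95
tcp_pos: [560.0, 181.2, 69.9]
eef_rot: [0.001, 0.055, 0.998, 0.0]
ft_force: [0.2, 0.3, 0.8]
opening: 0.0
F [-0.25 -0.19  0.82] se [0.14 0.19 0.14] Fz [ 1.1  1.1  1.5  0.4  0.6 -0.   0.9  0.6  0.7  1.4]
P [559.95 181.14  69.95] [559.93 181.16  69.96] t 5.45
(array([-0.003, -0.006,  0.038]), np.float64(83.65), np.float64(0.009))
```

```bash
python3 -m creep '[[[0,0,0.05],0,0],[[0,0,0.05],0,0]]'; python3 rd.py 10 1 68
```

```text
time_s: 5.62
tcp_pos: [560.0, 181.2, 68.6]
eef_rot: [0.001, 0.055, 0.998, 0.0]
ft_force: [-0.3, 0.7, 0.7]
opening: -0.0
F [-0.07 -0.06  1.31] se [0.19 0.14 0.18] Fz [2.6 1.5 1.  1.6 1.2 1.  1.1 1.8 0.6 0.7]
P [560.   181.16  68.66] [559.97 181.16  68.73] t 6.1167
(array([-0.002, -0.006,  0.029]), np.float64(83.66), np.float64(0.01))
```

Key 1 reads as free: soft contact from about 70.5 mm, and 1.3 N at 68.7. Moving to key 2.

```bash
python3 -m creep '[[[0,0,-0.2],0,0],[[0,0,-0.5],0,0],[[0,-1,-0.5],0,0],[[0,-1.92,-0.5],0,0],[[0,-1.92,-0.5],0,0],[[0,-1.92,-0.5],0,0],[[0,-1.92,-0.2],0,0],[[0,-1.92,-0.2],0,0],[[0,-1.92,-0.2],0,0]]'; python3 rd.py 5 2 71
```

```text
time_s: 6.87
tcp_pos: [554.0, 134.1, 72.8]
eef_rot: [0.0, 0.055, 0.998, 0.0]
ft_force: [-0.5, 1.4, -0.2]
opening: -0.0
F [0.2  0.32 0.12] se [0.24 0.17 0.13] Fz [-0.2  0.1  0.2 -0.2  0.6]
P [554.31 134.1   73.16] [554.74 133.8   73.75] t 7.1167
(array([-0.005, -0.024,  0.11 ]), np.float64(83.68), np.float64(0.014))
```

```bash
python3 -m creep '[[[0,-0.02,0.08],0,0],[[0,-0.02,0.14],0,0],[[0,-0.02,0.15],0,0]]'; python3 rd.py 12 2 69
```

```text
time_s: 7.37
tcp_pos: [554.9, 133.4, 69.9]
eef_rot: [0.001, 0.055, 0.998, 0.001]
ft_force: [0.3, 0.1, 1.3]
opening: -0.4
F [0.26 0.7  1.08] se [0.12 0.12 0.14] Fz [0.5 1.4 1.2 0.8 1.9 1.5 1.4 1.2 0.7 0.6 0.3 1.6]
P [554.87 133.42  70.02] [554.81 133.31  70.08] t 7.9667
(array([-0.   , -0.005,  0.043]), np.float64(83.69), np.float64(0.014))
```

```bash
python3 -m creep '[[[0,0,0.05],0,0],[[0,0,0.05],0,0]]'; python3 rd.py 10 2 68
```

```text
time_s: 8.13
tcp_pos: [554.8, 133.3, 68.7]
eef_rot: [0.001, 0.055, 0.998, 0.0]
ft_force: [0.4, 0.5, 1.5]
opening: -0.0
F [-0.01  0.54  1.18] se [0.13 0.15 0.1 ] Fz [1.6 1.  1.3 1.3 1.4 1.  1.4 0.4 1.  1.4]
P [554.8  133.29  68.76] [554.78 133.27  68.83] t 8.6333
(array([-0.001, -0.003,  0.033]), np.float64(83.68), np.float64(0.014))
```

Key 2 is free as well (1.1 N at 70, 1.2 N at 68.8). On to key 3.

```bash
python3 -m creep '[[[0,0,-0.2],0,0],[[0,0,-0.5],0,0],[[0,-1,-0.5],0,0],[[0,-1.92,-0.5],0,0],[[0,-1.92,-0.5],0,0],[[0,-1.92,-0.5],0,0],[[0,-1.92,-0.2],0,0],[[0,-1.92,-0.2],0,0],[[0,-1.92,-0.2],0,0]]'; python3 rd.py 5 3 70
```

```text
time_s: 9.38
tcp_pos: [548.8, 86.3, 72.9]
eef_rot: [0.0, 0.055, 0.999, 0.0]
ft_force: [0.5, 0.9, -0.2]
opening: 0.1
F [0.02 0.04 0.16] se [0.13 0.21 0.13] Fz [ 0.4  0.1  0.5 -0.2  0. ]
P [549.11  86.26  73.26] [549.56  85.9   73.82] t 9.6333
(array([-0.003, -0.016,  0.153]), np.float64(83.72), np.float64(0.019))
```

```bash
python3 -m creep '[[[0,-0.02,0.08],0,0],[[0,-0.02,0.14],0,0],[[0,-0.02,0.15],0,0]]'; python3 rd.py 12 3 69
```

```text
time_s: 9.88
tcp_pos: [549.7, 85.5, 70.0]
eef_rot: [0.001, 0.055, 0.998, 0.0]
ft_force: [0.6, -0.1, 1.0]
opening: -0.2
F [0.17 0.43 1.02] se [0.14 0.17 0.12] Fz [1.2 0.3 0.6 0.5 1.6 1.3 0.8 1.1 1.2 1.6 0.9 1.2]
P [549.69  85.52  70.09] [549.66  85.44  70.17] t 10.4833
(array([0.003, 0.002, 0.047]), np.float64(83.72), np.float64(0.019))
```

```bash
python3 -m creep '[[[0,0,0.05],0,0],[[0,0,0.05],0,0]]'; python3 rd.py 10 3 68
```

```text
time_s: 10.65
tcp_pos: [549.6, 85.4, 68.8]
eef_rot: [0.001, 0.055, 0.998, 0.0]
ft_force: [0.4, 1.2, 0.4]
opening: -0.1
F [0.25 0.44 1.01] se [0.13 0.14 0.12] Fz [0.9 0.8 1.6 1.2 1.1 0.5 1.5 1.3 0.5 0.6]
P [549.63  85.39  68.82] [549.63  85.41  68.93] t 11.15
(array([0.002, 0.004, 0.037]), np.float64(83.72), np.float64(0.019))
```

Key 3 is free too (1.0 N at both heights). On to key 4.

```bash
python3 -m creep '[[[0,0,-0.2],0,0],[[0,0,-0.5],0,0],[[0,-1,-0.5],0,0],[[0,-1.92,-0.5],0,0],[[0,-1.92,-0.5],0,0],[[0,-1.92,-0.5],0,0],[[0,-1.92,-0.2],0,0],[[0,-1.92,-0.2],0,0],[[0,-1.92,-0.2],0,0]]'; python3 rd.py 5 4 70
```

```text
time_s: 11.9
tcp_pos: [543.6, 38.5, 73.0]
eef_rot: [0.0, 0.054, 0.999, 0.001]
ft_force: [0.1, -0.9, -0.1]
opening: 0.2
F [0.13 0.32 0.23] se [0.3  0.19 0.1 ] Fz [ 0.5  0.3  0.4 -0.  -0. ]
P [543.94  38.43  73.32] [544.46  38.04  73.94] t 12.15
(array([ 0.001, -0.014,  0.158]), np.float64(83.75), np.float64(0.025))
```

```bash
python3 -m creep '[[[0,-0.02,0.08],0,0],[[0,-0.02,0.14],0,0],[[0,-0.02,0.15],0,0]]'; python3 rd.py 12 4 69
```

```text
time_s: 12.4
tcp_pos: [544.2, 37.6, 69.8]
eef_rot: [0.001, 0.054, 0.999, 0.0]
ft_force: [0.3, -0.3, -0.8]
opening: -0.3
F [-0.03 -0.15 -0.04] se [0.14 0.13 0.14] Fz [ 0.1 -0.6  0.5 -0.  -0.1  0.1  0.2 -0.7  1.1  0.  -0.7 -0.3]
P [544.2   37.54  69.86] [544.42  37.52  70.21] t 13.0
(array([0.002, 0.007, 0.049]), np.float64(83.75), np.float64(0.025))
```

At 69.9 there is no force on key 4, where the others gave about 1 N. Continuing gently until I feel contact.

```bash
python3 -m creep '[[[0,0,0.05],0,0],[[0,0,0.05],0,0]]'; python3 rd.py 8 4 68.5
```

```text
time_s: 13.17
tcp_pos: [544.6, 37.5, 69.0]
eef_rot: [0.002, 0.055, 0.999, 0.0]
ft_force: [-0.1, 0.3, 1.4]
opening: 0.3
F [0.43 0.05 0.26] se [0.13 0.13 0.15] Fz [-0.2  0.6  0.2 -0.5  0.3  0.9  0.6  0.2]
P [544.58  37.49  69.03] [544.53  37.53  69.06] t 13.5667
(array([0.006, 0.006, 0.022]), np.float64(83.75), np.float64(0.025))
```

```bash
python3 -m creep '[[[0,0,0.03],0,0],[[0,0,0.03],0,0]]'; python3 rd.py 8 4 68
```

```text
time_s: 13.73
tcp_pos: [544.6, 37.5, 68.5]
eef_rot: [0.001, 0.055, 0.999, 0.0]
ft_force: [-0.3, 0.8, 2.2]
opening: 0.3
F [-0.9   0.    2.39] se [0.16 0.17 0.21] Fz [2.2 1.3 2.2 1.9 2.9 3.1 2.4 3.1]
P [544.55  37.51  68.52] [544.55  37.53  68.41] t 14.1333
(array([0.007, 0.006, 0.016]), np.float64(83.75), np.float64(0.025))
```

Key 4 is the latched one: contact starts 2 mm lower and is stiff (2.4 N at 68.5). Lifting off fully, then pressing it home.

```bash
python3 -m creep '[[[0,0,-0.3],0,0],[[0,0,-0.8],0,0],[[0,0,-0.8],0,0],[[0,0,-0.8],0,0],[[0,0,-0.8],0,0],[[0,0,-0.8],0,0]]'; python3 rd.py 6 4 63.5
```

```text
time_s: 14.63
tcp_pos: [544.2, 37.5, 88.2]
eef_rot: [0.001, 0.055, 0.999, 0.0]
ft_force: [0.9, 0.0, -0.7]
opening: 0.1
F [-0.41  0.04  0.46] se [0.18 0.27 0.25] Fz [-0.2 -0.3  1.   0.1  0.9  1.2]
P [544.13  37.55  87.99] [544.34  37.51  88.15] t 14.9333
(array([0.001, 0.007, 0.986]), np.float64(83.75), np.float64(0.025))
```

```bash
python3 -m creep '[[[0,0,0.3],0,0],[[0,0,0.6],0,0],[[0,0,0.72],0,0],[[0,0,0.77],0,0],[[0,0,0.82],0,0],[[0,0,0.87],0,0],[[0,0,0.92],0,0],[[0,0,0.98],0,0],[[0,0,0.98],0,0],[[0,0,0.98],0,0]]'; python3 rd.py 5 4 63
```

```text
time_s: 15.77
tcp_pos: [543.8, 37.6, 63.9]
eef_rot: [0.0, 0.054, 0.999, 0.0]
ft_force: [-4.0, 0.1, 4.9]
opening: 0.1
F [-4.06 -0.24  5.72] se [0.15 0.18 0.28] Fz [5.4 6.4 5.3 5.  6.5]
P [543.76  37.6   63.86] [543.76  37.6   63.8 ] t 16.0167
(array([-0.025,  0.007,  0.032]), np.float64(83.76), np.float64(0.027))
```

```bash
python3 -m creep '[[[0,0,0.03],0,0],[[0,0,0.06],0,0],[[0,0,0.06],0,0],[[0,0,0.06],0,0]]'; python3 rd.py 5 4 62
```

```text
time_s: 16.35
tcp_pos: [543.8, 37.6, 63.3]
eef_rot: [-0.0, 0.054, 0.999, 0.0]
ft_force: [-3.8, 0.4, 7.2]
opening: -0.3
F [-3.63 -0.18  7.16] se [0.14 0.24 0.33] Fz [8.  7.7 7.5 6.  6.7]
P [543.76  37.58  63.23] [543.74  37.61  63.1 ] t 16.6
(array([-0.026,  0.006,  0.044]), np.float64(83.77), np.float64(0.029))
```

```bash
python3 -m creep '[[[0,0,0.05],0,0],[[0,0,0.1],0,0],[[0,0,0.1],0,0],[[0,0,0.1],0,0]]'; python3 rd.py 5 4 62
```

```text
time_s: 16.93
tcp_pos: [543.9, 37.6, 63.0]
eef_rot: [-0.001, 0.054, 0.999, 0.0]
ft_force: [-7.2, -0.7, 15.2]
opening: 0.3
F [-7.61  0.32 14.8 ] se [0.09 0.15 0.14] Fz [15.  14.7 14.3 15.2 14.8]
P [543.84  37.57  62.95] [543.84  37.58  62.93] t 17.1833
(array([-0.022,  0.007,  0.037]), np.float64(83.79), np.float64(0.032))
```

It bottomed at 63 mm with 15 N on the stop. Lifting straight up and clear, then checking by picture.

```bash
python3 -m creep '[[[0,0,-0.3],0,0],[[0,0,-1],0,0],[[0,0,-2.5],0,0],[[0,0,-4],0,0],[[-3,-3,-6],0,0],[[-3,-3,-6],0,0],[[0,-6,-6],0,0],[[3,-8,-6],0,0],[[3,-8,-6],0,0],[[3,-8,-6],0,0]]'; python3 -m creep '[[[0,0,0],0,0],[[0,0,0],0,0]]'; python3 rd.py 4
python3 - <<'E'
from plant import cams
import cv2
from h import *
for n,(x0,y0,x1,y1),zt in (("top",(150,170,280,260),6),("scene",(330,175,440,265),7)):
    c=cams.camera(n);im=c["img"]
    cv2.imwrite(f"pics/{n}3.png",cv2.resize(im[y0:y1,x0:x1,::-1],None,fx=zt,fy=zt,interpolation=cv2.INTER_CUBIC))
E
```

```text
time_s: 18.02
tcp_pos: [470.1, -135.3, 211.0]
eef_rot: [-0.001, 0.054, 0.999, 0.0]
ft_force: [0.7, -1.4, -0.3]
opening: 0.2
time_s: 18.18
tcp_pos: [469.3, -136.7, 211.0]
eef_rot: [0.0, 0.056, 0.998, -0.0]
ft_force: [0.1, 0.0, 0.7]
opening: -0.2
F [-0.01  0.21 -0.33] se [0.24 0.14 0.24] Fz [-0.9  0.4 -0.6 -0.2]
P [ 470.2  -135.87  211.15] [ 471.03 -134.67  210.97] t 18.3833
```

View pics/top3.png

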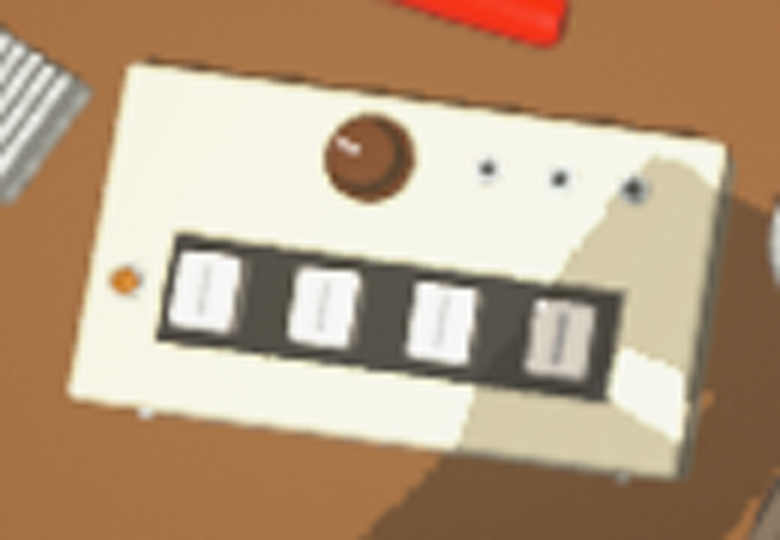

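View pics/scene3.png

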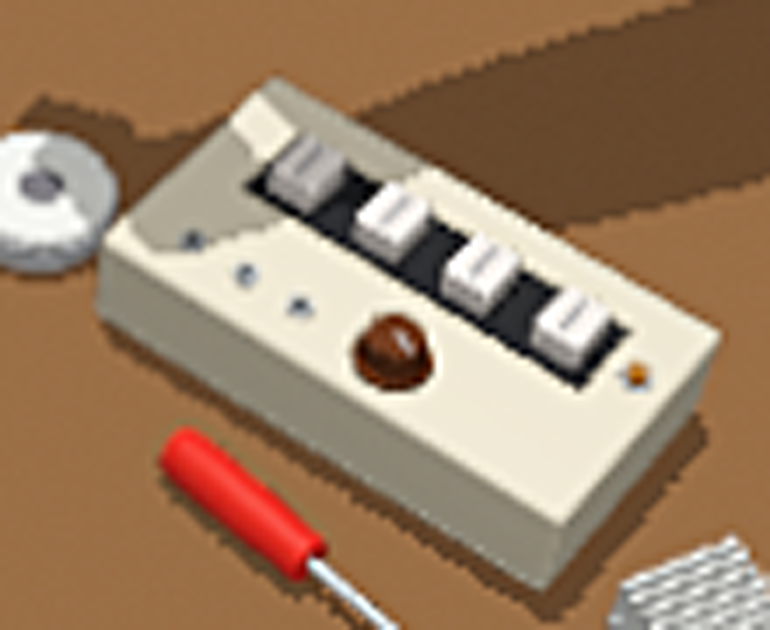

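Nothing has moved, but the arm's shadow covers key 4. I'll shift aside and compare the key tops with the first pictures at sub-pixel level.

```bash
python3 -m creep '[[[0,-8,-1],0,0],[[0,-8,-1],0,0],[[0,-8,-1],0,0],[[0,-8,-1],0,0],[[0,-8,-1],0,0],[[0,-8,-1],0,0],[[0,-8,-1],0,0],[[0,-8,-1],0,0]]'
python3 - <<'E'
from plant import cams
import cv2
from h import *
c=cams.camera("scene");cv2.imwrite("pics/scene4.png",c["img"][:,:,::-1])
a=cv2.imread("pics/scene0.png").astype(np.float32).mean(2);b=c["img"].astype(np.float32).mean(2)
for i,k in enumerate(K):
    u,v=proj(c,[[*k,70]])[0].round().astype(int)
    A=a[v-9:v+8,u-9:u+8];B=b[v-9:v+8,u-9:u+8]
    print(i+1,u,v,"meanabs",np.abs(A-B).mean().round(2),"shift",np.round(cv2.phaseCorrelate(A,B),3))
    print("  expected px for +2mm",(proj(c,[[*k,71]])-proj(c,[[*k,69]]))[0].round(2))
A=a[175:265,330:440];B=b[175:265,330:440];d=np.abs(A-B);cv2.imwrite("pics/d4.png",cv2.resize(np.clip(d*3,0,255).astype(np.uint8),None,fx=6,fy=6,interpolation=0))
E
```

```text
time_s: 19.15
tcp_pos: [450.2, -332.5, 235.1]
eef_rot: [-0.001, 0.053, 0.999, 0.001]
ft_force: [-0.3, -0.2, 1.1]
opening: -0.0Traceback (most recent call last):
  File "<stdin>", line 9, in <module>
    return _wrapfunc(a, 'round', decimals=decimals, out=out)
    return _wrapit(obj, method, *args, **kwds)
    conv = _array_converter(obj)
ValueError: setting an array element with a sequence. The requested array has an inhomogeneous shape after 1 dimensions. The detected shape was (2,) + inhomogeneous part.
```

View pics/scene4.png

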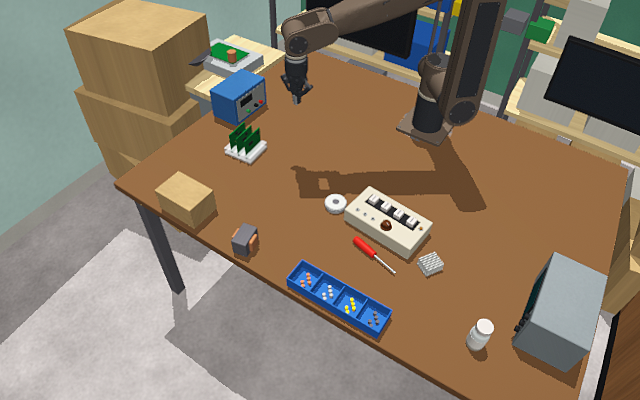

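Run:
```python
from plant import cams
from h import *
c=cams.camera("scene")
a=cv2.imread("pics/scene0.png").astype(np.float32).mean(2);b=cv2.imread("pics/scene4.png").astype(np.float32).mean(2)
for i,(u,v) in enumerate([(411,221),(398,214),(385,206),(373,199)]):
    A=a[v-8:v+8,u-8:u+8].copy();B=b[v-8:v+8,u-8:u+8].copy()
    print(i+1,"meanabs",np.abs(A-B).mean(),cv2.phaseCorrelate(A,B))
k=K[3];print("exp +2mm",proj(c,[[*k,71]])-proj(c,[[*k,69]]))
d=np.abs(a-b)[175:265,330:440];cv2.imwrite("pics/d4.png",cv2.resize(np.clip(d*3,0,255).astype(np.uint8),None,fx=6,fy=6,interpolation=0))
```

```text
1 meanabs 2.5794272 ((-0.0026231106124665615, 0.019707077160983744), 0.9857207699678838)
2 meanabs 2.4440105 ((0.006041294019333954, -0.0003759518549486529), 1.0006566715310328)
3 meanabs 2.7721353 ((-0.046288766082321686, -0.01734818102612934), 1.0011387204140192)
4 meanabs 5.302083 ((0.005698699167179022, 0.003023693823135609), 0.9972011228092015)
exp +2mm [[ 0.07014938 -0.41756516]]
```

View pics/d4.png

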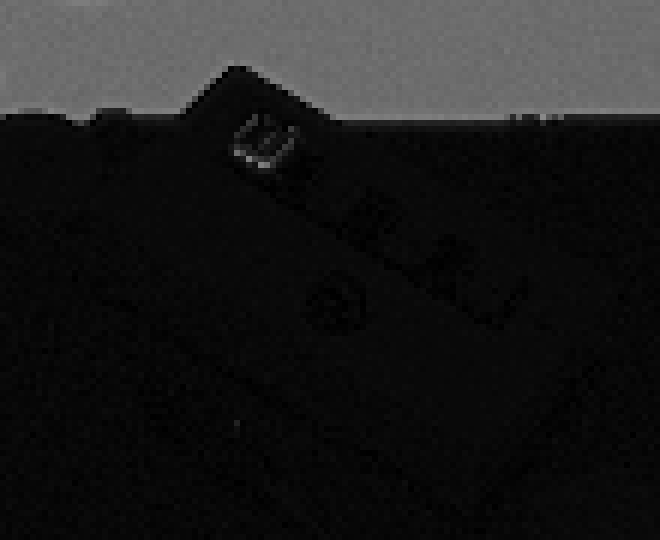

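Only key 4's edges differ; the generator, other keys, knob, screwdriver and magnet edge cancel out. I'll check that the direction is upward.

Run:
```python
import cv2,numpy as np
from scipy.ndimage import shift
a=cv2.imread("pics/scene0.png").astype(float).mean(2);b=cv2.imread("pics/scene4.png").astype(float).mean(2)
for n,(u,v) in enumerate([(411,221),(398,214),(385,206),(374,200)]):
    A=a[v-12:v+12,u-12:u+12];B=b[v-12:v+12,u-12:u+12];r={}
    for dy in np.arange(-.8,.81,.1):
        r[round(dy,1)]=((shift(A,(dy,0),order=1)-B)[8:16,7:17]**2).mean()
    print(n+1,"best dy",min(r,key=r.get),[round(r[k],1) for k in (-.4,0.0,.4)])
```

```text
1 best dy -0.0 [np.float64(352.9), np.float64(8.8), np.float64(293.2)]
2 best dy -0.0 [np.float64(408.8), np.float64(8.2), np.float64(417.5)]
3 best dy -0.0 [np.float64(415.9), np.float64(8.4), np.float64(360.3)]
4 best dy -0.2 [np.float64(178.0), np.float64(167.9), np.float64(538.0)]
```

Key 4 moved up in the picture (dy is negative, and +2 mm should give about -0.4 px), while keys 1–3 didn't move. The arm is clear, so I'm handing in.

Run:
```python
from plant import bot
print(bot.finish_job(), bot.sense()["time_s"])
```

```text
the job is handed in; nothing more can be done
the job is handed in; nothing more can be done
```

Key 4, the one farthest from the amber lamp, was the latched key. I pressed it home, and the last pictures show it has come up. The job is handed in, at about 19 s of the 51 s allowed.

- **Tapping:** With the fingers shut I went from key 1 to key 4. Keys 1–3 felt free: about 0.8–1.3 N, soft, from about 70 mm height. Key 4 gave no force at 70 mm, then a stiff 2.4 N average at 68.5 mm (single noisy readings up to 3.1 N), so it sat lower and was latched.
- **Pressing:** I lifted off to 88 mm, then pressed key 4 down to its stop at 63 mm, where the force settled at 15 N. Then I lifted straight up and moved the arm well clear.
- **Last checks:** Comparing pictures from before and after, keys 1–3 had not moved and key 4's cap had. The generator, knob and screwdriver showed no change in the area compared; the magnet, heat sink and boards looked unmoved in the full picture.
- **Where the checks were weak:** The best-fit rise for key 4 was about 0.2 px, against 0.4 px expected for 2 mm, and a second method (phase correlation) saw no shift at all. I take the picture as proof that key 4 rose, but not of how far, and I did not tap it again afterwards. The case for its release is the press to the stop plus that upward change.

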